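# Return the bench kit to its shadow pads

### The arm

A 6-joint arm with a two-finger parallel gripper is mounted at the origin on a cart in front of the work surface, level with it; the furniture and walls round the work are solid. World frame = base frame: x ahead of the robot, y to its left, z up, the work surface at z = 0. Lengths are in m, angles in rad, forces in N, time in s.
With the tool pointing down it reaches from about 0.375 to 0.975 m from the base axis. Payload 3.8 kg.
Tool frame: the origin (TCP) lies midway between the tips of the shut fingers; the grasp point (between the pads) lies 19 mm behind it; x points along the fingers, y is the direction in which the jaws open and shut, and the axes are right-handed (so a half turn about x gives the same grasp; the last joint's range is limited). The gripper opens to 88 mm and grips with 3 to 60 N. Pads are 18 mm wide; open, the fingers measure 123 mm over their backs; the gripper's body (75 mm by 187 mm) begins 45 mm behind the grasp point.
Start: joints at [1.258, 0.264, 1.604, -0, 1.274, -0.037], TCP at [0.184, 0.649, 0.239] pointing down, gripper open.
Joint ranges: [-2.63, 2.63], [-0.94, 2.18], [0.31, 2.57], [-1.31, 4.45], [0, 2.66], [-2.55, 2.55]. Speed limits (rad/s): [2.57, 2.57, 3.14, 3.14, 3.14, 3.14].

### API

Orientations are given as a rotation vector (axis times angle).
In Python, from cell import manip, inverse_kinematics, cams, order gives the robot as it stands. Calls block until the motion is done:
- manip.move_pose(position, orientation): joint-space move of the TCP to a pose.
- manip.move_linear(position, rate=0.15, rot=None): straight line of the TCP; rot=None keeps the orientation; rate is the mean speed in m/s.
- manip.set_joints(angles): joint-space move.
- manip.set_gripper(opening, force=None): finger opening in m; force is the grip in N (None keeps the last); returns when the fingers have stopped.
- manip.dwell(seconds).
- inverse_kinematics(position, orientation): joint angles nearest the present ones, or None.
- manip.state(): the state.
- cams.capture(name): name is "scene" or "top" or "wrist"; returns a dict with "image" (384x512x3 uint8, blue, green, red), "z_map" (384x512 float32, m along the optical axis (not along the pixel's ray), 0 where there is no reading), "intrinsics" (3x3 intrinsics, pixels), "position" and "orientation" of the camera in the world; the wrist camera has in their place "T_tool_cam" (4x4, takes a point from camera to tool coordinates, whose origin is the TCP and whose axes are the tool frame's). Camera axes: x right, y down, z forward; pixel columns grow to the right and rows downward; lengths in m; the calibration is good to about 2 mm. A picture is of the moment at which its call begins: read the wrist's pose just before it.
A pose or a line that the arm cannot do raises manip.IKError and nothing moves.
- order.close_job(): hands the job in, once; it reports no verdict.
The state is a dict: "clock": time; "joint_pos": joint angles; "joint_velocities": joint speeds; "tau": joint torques, N m; "tool_pos": TCP position; "tcp_rot": TCP orientation; "contact_force": force on the tool from outside, world axes, zero at the start; "moment": the same for the moment, N m; "gripper_width": finger opening in m.
Only numpy, scipy, OpenCV 4.12 (cv2) and the standard library are available. Lean on these libraries where they do the work, as an engineer would, in place of code of your own. Each camera call takes 0.05 s, during which the arm holds its last target.

### The job

Tidy the sample station: put the petri dish, the lidded specimen cup, the brown dropper bottle and the marker pen each on the grey pad that shows its own silhouette, centred on it, upright (the pen lying flat along its strip, either way round), and let go. Never tip the dish, cup or bottle over, and leave the conical flask and the red rubber bulb that stand among them where they are.

Things in the scene. Friction and masses are not known exactly. Their poses are not given: they have to be found in the camera images.
- petri_dish: shallow clear round petri dish with lid, pinkish filling, 60 mm across and 16 mm high, standing flat on the worktop, about 20 g. One rigid piece. Origin: centre of its underside; z is its axis, up when upright.
- specimen_cup: round white specimen cup with a fixed white screw lid, 64 mm high in all; the body is 45 mm across up to 51 mm height, the lid 51 mm across from there to the top; about 30 g. Stands upright in front of the robot (others at the far sides are scenery). Origin: centre of its underside; z is its axis, up when upright.
- dropper_bottle: small round brown glass bottle with a black rubber-teat cap, 102 mm high in all; the brown body is 32 mm across with straight walls from the foot to about 55 mm height, the cap collar 24 mm across at 62 to 77 mm, the teat 12 mm across above it; about 70 g. Stands upright in front of the robot (others at the far sides are scenery). Origin: centre of its underside; z is its axis, up when upright.
- marker: white marker pen with a black cap, lying flat; 140 mm long, 11 mm wide, 13 mm high; does not roll; can be gripped across the middle. Origin: middle of its length, on the underside; y runs along its length, z up.
- dish_pad: fixed flat light-grey mat, 84 x 84 mm square and 3 mm thick, lying on the worktop, with the silhouette of the petri dish (black disc 60 mm across with a thin light ring in it, 45 mm across) inlaid in black at its centre. Origin: centre of the underside; the centre of the silhouette is 3 mm above it. Target place of the petri dish. x and y lie along its sides, z up.
- cup_pad: fixed flat light-grey mat, 70 x 70 mm square and 3 mm thick, lying on the worktop, with the footprint of the specimen cup (plain black disc 47 mm across) inlaid in black at its centre. Origin: centre of the underside; the centre of the silhouette is 3 mm above it. Target place of the specimen cup. x and y lie along its sides, z up.
- bottle_pad: fixed flat light-grey mat, 56 x 56 mm square and 3 mm thick, lying on the worktop, with the footprint of the dropper bottle (plain black disc 33 mm across, the smallest) inlaid in black at its centre. Origin: centre of the underside; the centre of the silhouette is 3 mm above it. Target place of the dropper bottle. x and y lie along its sides, z up.
- marker_pad: fixed flat light-grey mat, 40 x 150 mm and 3 mm thick, lying on the worktop, with the silhouette of the marker (narrow black strip 12 x 137 mm) inlaid along its middle. Origin: centre of the underside; y runs along its length and along the strip, z up. Target place of the marker, either way round.
- flask: clear glass conical flask, 64 mm across at the foot, 103 mm high, standing loose among the things: not to be disturbed. Origin: centre of its underside.
- pipette_bulb: red rubber bulb lying loose on its side among the things, 42 mm wide, 85 mm long along y, 42 mm high: not to be disturbed. Origin: centre of its underside.
Not all that is in view belongs to the job. There is more than one size of the specimen_cup; the one meant has the size given above.

How it is judged:
At the end, for the whole second after the job is handed in: Each thing rests upright (within 0.15 rad) and still on its own pad, centre within 10 mm of the pad's centre, underside at most 12 mm above the pad's; the marker in line with its strip within 0.17 rad, either way round; flask and bulb within 20 mm of their start, not tipped (horizontal distance between petri_dish and dish_pad below 0.01 m and z of petri_dish in the frame of dish_pad below 0.012 m and angle between each of petri_dish, specimen_cup, dropper_bottle, marker's own z axis and vertical below 0.15 rad and linear speed of each of petri_dish, specimen_cup, dropper_bottle, marker below 0.02 m/s and angular speed of each of petri_dish, specimen_cup, dropper_bottle, marker below 0.2 rad/s and horizontal distance between specimen_cup and cup_pad below 0.01 m and z of specimen_cup in the frame of cup_pad below 0.012 m and horizontal distance between dropper_bottle and bottle_pad below 0.01 m and z of dropper_bottle in the frame of bottle_pad below 0.012 m and horizontal distance between marker and marker_pad below 0.01 m and z of marker in the frame of marker_pad below 0.012 m and angle between the y axis of marker and the y axis of marker_pad, either way round below 0.17 rad and distance of each of flask, pipette_bulb from where it was at the start of the episode below 0.02 m and angle between each of flask, pipette_bulb's own z axis and vertical below 0.2 rad); the robot touches nothing.
It fails at once if the petri dish is tipped over (more than 45 degrees) (angle between petri_dish's own z axis and vertical above 0.785 rad).
It fails at once if the specimen cup is tipped over (more than 45 degrees) (angle between specimen_cup's own z axis and vertical above 0.785 rad).
It fails at once if the dropper bottle is tipped over (more than 45 degrees) (angle between dropper_bottle's own z axis and vertical above 0.785 rad).
It fails at once if the conical flask is moved by more than 20 mm or tipped (distance of flask from where it was at the start of the episode above 0.02 m or angle between flask's own z axis and vertical above 0.5 rad).
It fails at once if the rubber bulb is moved by more than 20 mm or tipped (distance of pipette_bulb from where it was at the start of the episode above 0.02 m or angle between pipette_bulb's own z axis and vertical above 0.5 rad).
It also fails if it takes over 118 s, if anything falls off the work surface, if the arm or the gripper's body presses on something with over 40 N, if the wrist force passes 120 N, or if a joint passes its speed limit or range.

## Working session

There is one attempt and no reset: what is moved stays moved. The work goes in short steps, each a Python script; the robot and the scene stay as the last script left them, time stands still between calls to the robot, and variables do not carry over. Pictures are saved under pics/ and viewed, and the job is handed in when it is done.

```bash
ls; mkdir -p pics
cat > h.py <<'E'
import numpy as np, cv2
from scipy.spatial.transform import Rotation as R
from cell import manip, inverse_kinematics, cams, order
def cap(name):
    s=manip.state(); c=cams.capture(name)
    if 'T_tool_cam' in c:
        T=np.eye(4);T[:3,:3]=R.from_rotvec(s['tcp_rot']).as_matrix();T[:3,3]=s['tool_pos']
        c['T']=T@c['T_tool_cam']
    else:
        T=np.eye(4); o=np.array(c['orientation'])
        T[:3,:3]=o if o.shape==(3,3) else R.from_rotvec(o).as_matrix()
        T[:3,3]=c['position']; c['T']=T
    return c
def ray(c,u,v,z):
    d=c['T'][:3,:3]@np.linalg.inv(c['intrinsics'])@np.array([u,v,1.]);p=c['T'][:3,3]
    return p+d*(z-p[2])/d[2]
def cloud(c):
    h,w=c['z_map'].shape;u,v=np.meshgrid(np.arange(w),np.arange(h))
    P=np.stack([u,v,np.ones_like(u)],-1)@np.linalg.inv(c['intrinsics']).T*c['z_map'][...,None]
    return P@c['T'][:3,:3].T+c['T'][:3,3]
def proj(c,p):
    q=c['T'][:3,:3].T@(np.asarray(p)-c['T'][:3,3]);q=c['intrinsics']@q;return q[:2]/q[2]
E
python3 - <<'E'
from h import *
for n in ['scene','top','wrist']:
    c=cap(n);cv2.imwrite(f'pics/{n}0.png',c['image']);print(n,c.get('orientation'),c['T'].round(3),c['intrinsics'].round(1).tolist())
    np.save(f'{n}0.npy',{k:c[k] for k in c},allow_pickle=True)
print(manip.state())
E
```

```text
pics
scene [-2.06988075  0.56553334 -0.31866699] [[ 0.86  -0.268  0.435  0.008]
 [-0.51  -0.457  0.728 -0.857]
 [ 0.004 -0.848 -0.53   0.695]
 [ 0.     0.     0.     1.   ]] [[395.2, 0.0, 249.5], [0.0, 395.2, 192.1], [0.0, 0.0, 1.0]]
top [-2.13626678  2.180909   -0.15442225] [[-0.021 -0.991  0.131  0.379]
 [-1.     0.02  -0.013  0.055]
 [ 0.01  -0.131 -0.991  1.286]
 [ 0.     0.     0.     1.   ]] [[407.0, 0.0, 259.1], [0.0, 407.0, 191.2], [0.0, 0.0, 1.0]]
wrist None [[ 0.272  0.923  0.27   0.114]
 [ 0.962 -0.261 -0.078  0.668]
 [-0.001  0.281 -0.96   0.384]
 [ 0.     0.     0.     1.   ]] [[296.8, 0.0, 253.7], [0.0, 296.8, 193.8], [0.0, 0.0, 1.0]]
{'clock': 0.15, 'joint_pos': array([ 1.25810963e+00,  2.64570881e-01,  1.60507018e+00, -4.75391610e-05,
        1.27372933e+00, -3.68812110e-02]), 'joint_velocities': array([-0.00126853, -0.00145389, -0.00493427, -0.00149059, -0.00015027,
        0.00045662]), 'tau': array([-8.33676995e-05, -5.02855182e+01, -3.57464647e+01,  7.30790617e-02,
        2.50966928e-02, -1.08453287e-04]), 'tool_pos': array([0.18364705, 0.64894716, 0.23767492]), 'tcp_rot': array([ 0.21510513,  1.56019799, -0.21787474]), 'contact_force': array([ 0.37293256, -0.2236354 ,  0.0555326 ]), 'moment': array([ 0.0245635 ,  0.01863132, -0.00894231]), 'gripper_width': 0.08822305339745676}
```

View pics/scene0.png

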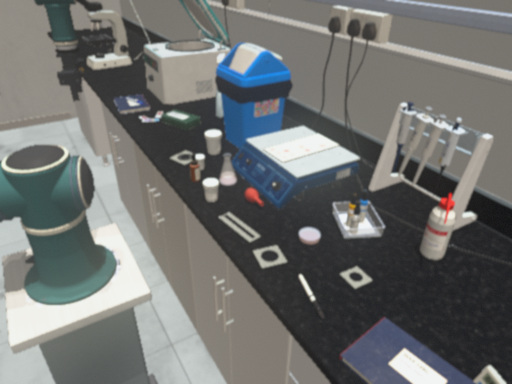

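View pics/top0.png

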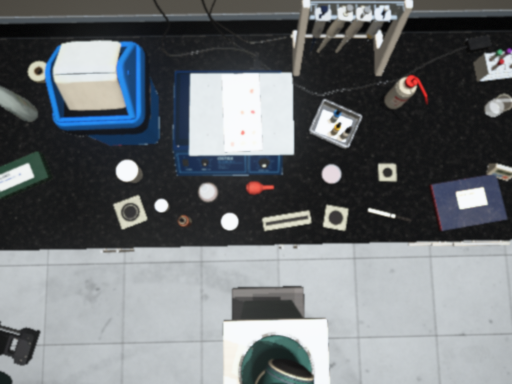

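Run:
```python
from h import *
c=np.load('top0.npy',allow_pickle=True).item()
im=c['image'];cr=im[145:250,90:430]
cv2.imwrite('pics/topz.png',cv2.resize(cr[:,:170],None,fx=4.5,fy=4.5,interpolation=cv2.INTER_CUBIC))
cv2.imwrite('pics/topz2.png',cv2.resize(cr[:,170:],None,fx=4.5,fy=4.5,interpolation=cv2.INTER_CUBIC))
P=cloud(c)
for n,(u,v) in dict(bigcup=(127,171),small=(162,205),cup=(230,221),bottle=(184,220),flask=(208,191),bulb=(255,187),dish=(331,174),dpad=(130,211),mpad=(287,220),cpad=(336,217),bpad=(387,172),marker=(380,212)).items():
    print(n,P[v-2:v+3,u-2:u+3].reshape(-1,3).mean(0).round(3),np.median(P[v-2:v+3,u-2:u+3,2]).round(3), ray(c,u,v,0).round(3))
```

```text
bigcup [0.607 0.434 0.082] 0.082 [0.623 0.46  0.   ]
small [0.506 0.336 0.048] 0.048 [0.511 0.347 0.   ]
cup [0.452 0.129 0.063] 0.063 [0.456 0.132 0.   ]
bottle [0.457 0.263 0.082] 0.078 [0.462 0.277 0.   ]
flask [0.543 0.193 0.075] 0.076 [0.553 0.201 0.   ]
bulb [0.557 0.051 0.042] 0.042 [0.563 0.051 0.   ]
dish [ 0.597 -0.19   0.016] 0.016 [ 0.6   -0.194  0.   ]
dpad [0.494 0.446 0.003] 0.004 [0.494 0.447 0.   ]
mpad [ 0.452 -0.043  0.054] 0.003 [ 0.455 -0.048  0.   ]
cpad [ 0.461 -0.202  0.004] 0.003 [ 0.462 -0.203  0.   ]
bpad [ 0.603 -0.373  0.003] 0.002 [ 0.603 -0.374  0.   ]
marker [ 0.474 -0.342  0.007] 0.007 [ 0.475 -0.344  0.   ]
```

View pics/topz.png

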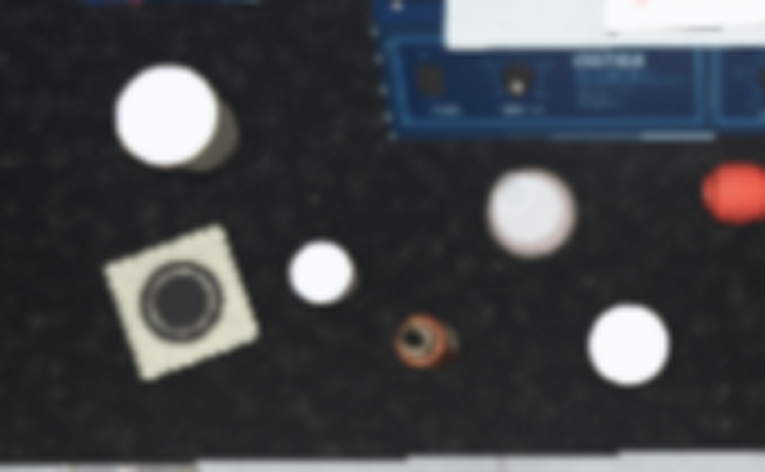

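View pics/topz2.png

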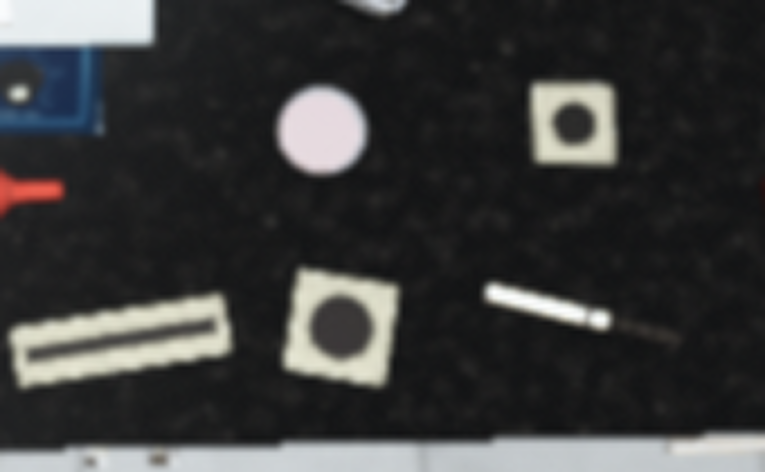

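```bash
cat >> h.py <<'E'
def rotA(a):
    c,s=np.cos(a),np.sin(a)
    return R.from_matrix(np.array([[0,c,s],[0,s,-c],[-1,0,0.]])).as_rotvec()
def best(p,a):
    """of the two half-turn choices, one with least |j6|"""
    o=[]
    for k in (0,np.pi):
        q=inverse_kinematics(np.array(p,float),rotA(a+k))
        if q is not None:o.append((abs(q[5]),a+k,q))
    if not o: raise SystemExit(f'no IK {p} {a}')
    return min(o,key=lambda t:t[0])[1:]
def looks(c,i):
    cv2.imwrite(f'pics/{i}.png',c['image']);np.save(f'{i}.npy',c,allow_pickle=True)
E
python3 - <<'E'
from h import *
s=manip.state();print(R.from_rotvec(s['tcp_rot']).as_matrix().round(2).tolist())
c=np.load('top0.npy',allow_pickle=True).item()
im=c['image'].astype(int);g=im.min(2)
m=((g>110)).astype(np.uint8);m[:140]=0;m[241:]=0
n,l,st,ce=cv2.connectedComponentsWithStats(m)
for i in range(1,n):
    if st[i,4]<40: continue
    cnt=cv2.findContours((l==i).astype(np.uint8),0,2)[0][0]
    r=cv2.minAreaRect(cnt);b=cv2.boxPoints(r)
    W=np.array([ray(c,*q,0.003) for q in b])[:,:2]
    e=W[1]-W[0],W[2]-W[1]
    print(ce[i].round(1),r[0],'ctr',ray(c,*r[0],.003)[:2].round(4),'sides',[round(np.linalg.norm(x),3) for x in e],'ang',[round(np.arctan2(x[1],x[0]),3) for x in e])
for a in (0,np.pi/2):
  for p in [(.45,.25,.33),(.47,-.15,.33),(.5,.4,.33)]:
    try: print(p,a,best(p,a))
    except SystemExit as e: print(e)
E
```

```text
[[-0.0, 0.27, 0.96], [-0.0, 0.96, -0.27], [-1.0, -0.0, -0.0]]
[240.2 147.3] (241.0, 147.5) ctr [0.6919 0.0939] sides [np.float64(0.336), np.float64(0.05)] ang [np.float64(-1.59), np.float64(3.109)]
[341.1 142.5] (339.0, 143.5) ctr [ 0.6991 -0.2234] sides [np.float64(0.078), np.float64(0.023)] ang [np.float64(-1.59), np.float64(3.091)]
[126.7 170.2] (127.0, 170.0) ctr [0.6253 0.4587] sides [np.float64(0.07), np.float64(0.071)] ang [np.float64(-1.59), np.float64(-3.124)]
[ 15.5 176.3] (14.353450775146484, 176.4914093017578) ctr [0.6113 0.8149] sides [np.float64(0.117), np.float64(0.055)] ang [np.float64(-1.164), np.float64(-2.705)]
[386.9 171.9] (387.0, 171.5) ctr [ 0.6042 -0.3735] sides [np.float64(0.058), np.float64(0.055)] ang [np.float64(-1.59), np.float64(3.076)]
[331.  173.4] (331.0, 173.5) ctr [ 0.6012 -0.193 ] sides [np.float64(0.058), np.float64(0.062)] ang [np.float64(-1.59), np.float64(3.094)]
[500.4 169.7] (500.25006103515625, 170.75) ctr [ 0.5995 -0.7395] sides [np.float64(0.047), np.float64(0.067)] ang [np.float64(-0.406), np.float64(-1.924)]
[207.4 191.7] (207.5, 192.0) 
[... 1492 characters left out ...]
1506599e+00, -3.59422865e-01]))
(0.5, 0.4, 0.33) 0 (0, array([ 6.35843868e-01,  1.57640228e-01,  1.56526729e+00, -4.44089210e-16,
        1.41868513e+00,  6.35843868e-01]))
(0.45, 0.25, 0.33) 1.5707963267948966 (1.5707963267948966, array([ 4.58709587e-01, -8.71551924e-02,  1.81794178e+00, -4.44089210e-16,
        1.41080606e+00, -1.11208674e+00]))
(0.47, -0.15, 0.33) 1.5707963267948966 (4.71238898038469, array([-3.59422865e-01, -1.30061501e-01,  1.85658817e+00, -4.44089210e-16,
        1.41506599e+00,  1.21137346e+00]))
(0.5, 0.4, 0.33) 1.5707963267948966 (1.5707963267948966, array([ 6.35843868e-01,  1.57640228e-01,  1.56526729e+00, -4.44089210e-16,
        1.41868513e+00, -9.34952459e-01]))
```

View pics/wrist0.png

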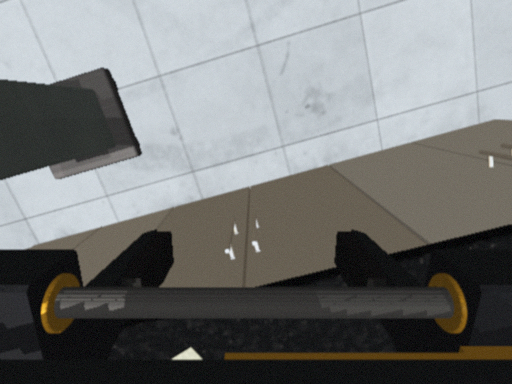

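Run:
```python
from h import *
manip.move_pose((.45,.14,.28),rotA(0))
c=cap('wrist');looks(c,'w1')
s=manip.state();print(s['clock'],s['tool_pos'])
P=cloud(c)
for n,p in dict(cup=(.453,.129,.064),bottle=(.457,.265,.102),bulb=(.557,.051,.042)).items(): print(n,proj(c,p).round(1))
```

```text
2.275 [0.45001239 0.14072074 0.27994467]
cup [256.1 176.5]
bottle [260.8  52.1]
bulb [330.4 227.6]
```

View pics/w1.png

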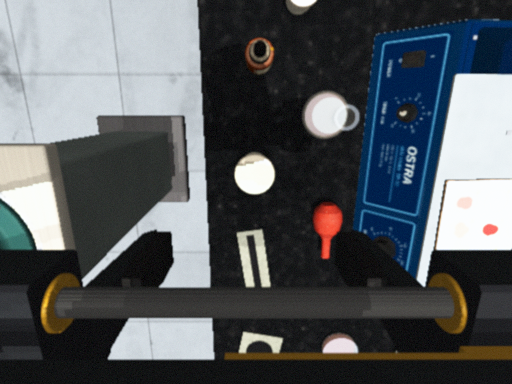

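Run:
```python
from h import *
for nm in ('w1','top0'):
    c=np.load(nm+'.npy',allow_pickle=True).item();P=cloud(c)
    for n,(x,y),zs in [('cup',(.453,.129),[(.058,.07)]),('bottle',(.457,.265),[(.055,.09),(.09,.11)]),('flask',(.545,.193),[(0.01,.04),(.09,.11)]),('bulb',(.557,.05),[(.01,.06)])]:
        for z0,z1 in zs:
            m=(np.hypot(P[...,0]-x,P[...,1]-y)<.045)&(P[...,2]>z0)&(P[...,2]<z1)
            if m.sum()<3: continue
            q=P[m];v,u=np.nonzero(m);(cx,cy),r=cv2.minEnclosingCircle(np.stack([u,v],1).astype(np.float32))
            print(nm,n,z0,m.sum(),'med',np.median(q,0).round(4),'mid',((q.min(0)+q.max(0))/2).round(4),'ext',np.ptp(q,0).round(3),'px',round(cx,1),round(cy,1),round(r,1))
im=np.load('w1.npy',allow_pickle=True).item()['image']
cv2.imwrite('pics/w1z.png',cv2.resize(im[20:200,210:370],None,fx=3.3,fy=3.3,interpolation=cv2.INTER_CUBIC))
```

```text
w1 cup 0.058 1233 med [0.4503 0.133  0.0635] mid [0.4504 0.1318 0.0622] ext [0.05  0.05  0.007] px 253.9 173.3 20.1
w1 bottle 0.055 573 med [0.4548 0.2663 0.0619] mid [0.4559 0.2714 0.0725] ext [0.032 0.032 0.034] px 259.0 52.8 15.8
w1 bottle 0.09 151 med [0.4561 0.2703 0.0978] mid [0.4558 0.2711 0.0967] ext [0.013 0.012 0.012] px 259.5 47.0 7.2
w1 flask 0.01 791 med [0.5325 0.2038 0.0271] mid [0.5458 0.2027 0.025 ] ext [0.059 0.06  0.03 ] px 325.8 114.1 24.0
w1 flask 0.09 327 med [0.5512 0.2023 0.102 ] mid [0.5473 0.2027 0.0976] ext [0.026 0.026 0.015] px 346.1 116.7 13.3
w1 bulb 0.01 996 med [0.5538 0.0586 0.0341] mid [0.5686 0.0429 0.0266] ext [0.067 0.075 0.033] px 332.1 226.6 26.6
top0 cup 0.058 206 med [0.4517 0.1289 0.0636] mid [0.4509 0.1301 0.064 ] ext [0.046 0.046 0.012] px 229.5 221.5 8.3
top0 bottle 0.055 74 med [0.4542 0.2639 0.0636] mid [0.4555 0.2701 0.0702] ext [0.03  0.031 0.029] px 183.3 220.7 5.4
top0 bottle 0.09 18 med [0.4561 0.2685 0.0967] mid [0.4562 0.2695 0.0969] ext [0.012 0.013 0.01 ] px 181.0 220.0 2.2
top0 flask 0.01 147 med [0.5432 0.1947 0.0265] mid [0.5462 0.1983 0.0254] ext [0.06  0.06  0.029] px 208.0 192.2 10.0
top0 flask 0.09 37 med [0.5512 0.2016 0.1015] mid [0.5478 0.2011 0.0994] ext [0.024 0.024 0.015] px 204.2 188.0 4.4
top0 bulb 0.01 208 med [0.555  0.0512 0.0357] mid [0.5694 0.0421 0.0324] ext [0.065 0.069 0.031] px 257.6 185.4 12.0
```

View pics/w1z.png

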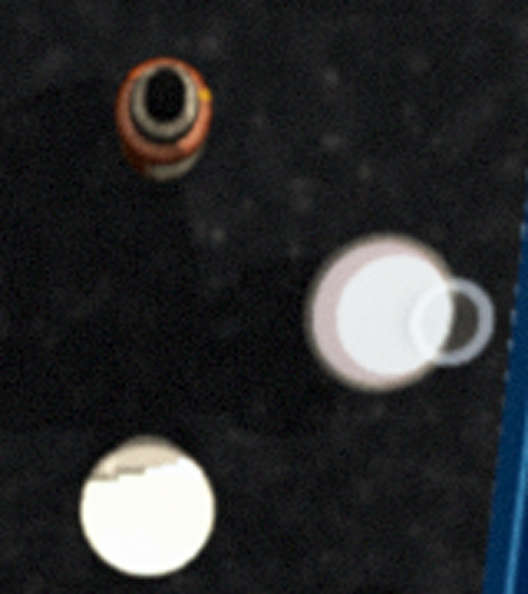

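```bash
cat >> h.py <<'E'
def st(tag):
    s=manip.state();print(tag,'t',round(s['clock'],2),'tcp',s['tool_pos'].round(4),'w',round(s['gripper_width'],4),'F',s['contact_force'].round(1))
def pick(xy,a,z,op,force,zup=.25,zlift=.25):
    _,q=best((*xy,zup),a); a=best((*xy,zup),a)[0]
    best((*xy,z),a)
    manip.set_gripper(op)
    manip.move_pose((*xy,zup),rotA(a))
    manip.move_linear((*xy,z+.03),rate=.25); manip.move_linear((*xy,z),rate=.1)
    st('at'); manip.set_gripper(0.0 if op<.03 else max(0,op-.06),force); st('grip')
    manip.move_linear((*xy,z+.02),rate=.1);manip.move_linear((*xy,zlift),rate=.25); st('lift')
    return a
def place(xy,a,z,op,zup=.25):
    manip.move_pose((*xy,zup),rotA(a)); st('above')
    manip.move_linear((*xy,z+.03),rate=.25); manip.move_linear((*xy,z),rate=.06); st('down')
    manip.set_gripper(op); manip.move_linear((*xy,z+.04),rate=.12); manip.move_linear((*xy,zup),rate=.3); st('off')
E
python3 - <<'E'
from h import *
a=pick((.456,.2705),0,.050,.055,15)
c=cap('scene');looks(c,'s1');c=cap('wrist');looks(c,'w2')
E
```

```text
at t 4.81 tcp [0.4563 0.2707 0.0505] w 0.055 F [-0.7 -0.5  0.9]
grip t 5.29 tcp [0.4564 0.2708 0.0506] w 0.0314 F [-0.5  0.1  3.7]
lift t 6.51 tcp [0.455  0.27   0.2481] w 0.0314 F [-0.4 -0.2 -1.5]
```

View pics/w2.png

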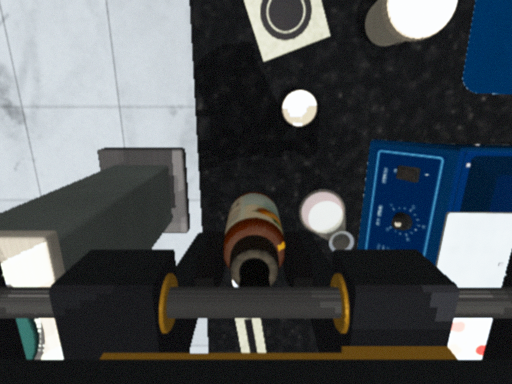

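View pics/s1.png

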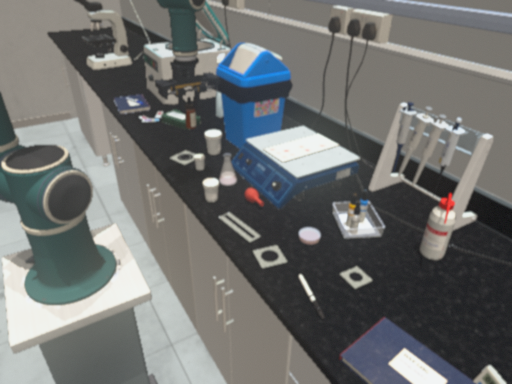

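Run:
```python
from h import *
place((.604,-.373),0,.0545,.06)
c=cap('top');looks(c,'t1');P=cloud(c)
m=(np.hypot(P[...,0]-.604,P[...,1]+.373)<.045)&(P[...,2]>.04)
for z0,z1 in ((.05,.09),(.09,.12)):
    q=P[m&(P[...,2]>z0)&(P[...,2]<z1)]
    if len(q): print(len(q),((q.min(0)+q.max(0))/2).round(4),np.ptp(q,0).round(3))
c=cap('wrist');looks(c,'w3')
```

```text
above t 8.96 tcp [ 0.6045 -0.3718  0.2502] w 0.0311 F [0.7 0.3 0.2]
down t 10.42 tcp [ 0.6037 -0.3728  0.0538] w 0.0311 F [ 0.3 -0.6 -1.4]
off t 12.16 tcp [ 0.6033 -0.3725  0.2482] w 0.0599 F [-1.  -0.6 -0.5]
90 [ 0.6035 -0.3712  0.068 ] [0.033 0.031 0.034]
21 [ 0.6034 -0.3724  0.0985] [0.012 0.011 0.014]
```

View pics/w3.png

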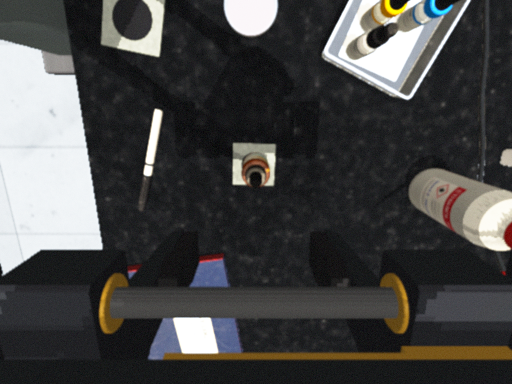

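Run:
```python
from h import *
for nm in ('w3','t1'):
    c=np.load(nm+'.npy',allow_pickle=True).item();P=cloud(c)
    m=(abs(P[...,0]-.46)<.05)&(abs(P[...,1]+.37)<.1)&(P[...,2]>.005)&(P[...,2]<.03)
    if nm=='t1': m[:200]=0
    v,u=np.nonzero(m);r=cv2.minAreaRect(np.stack([u,v],1).astype(np.float32))
    b=cv2.boxPoints(r);W=np.array([ray(c,*q,.008) for q in b])[:,:2];e=W[1]-W[0],W[2]-W[1]
    print(nm,m.sum(),np.median(P[m][:,2]),r[0],W.mean(0).round(4),[(np.linalg.norm(x).round(3),np.arctan2(x[1],x[0]).round(3)) for x in e])
# pads / dish from w3
c=np.load('w3.npy',allow_pickle=True).item()
g=c['image'].min(2);m=(g>110).astype(np.uint8);n,l,s,ce=cv2.connectedComponentsWithStats(m)
for i in range(1,n):
    if 100<s[i,4]<6000:
        cnt=cv2.findContours((l==i).astype(np.uint8),0,2)[0][0];r=cv2.minAreaRect(cnt)
        print(s[i].tolist(),np.round(r[0],1),np.round(r[1],1),ray(c,*r[0],.003).round(4),ray(c,*r[0],.013).round(4))
t=np.load('t1.npy',allow_pickle=True).item();print('dish',[ray(t,331.0,173.4,.016).round(4)])
P=cloud(t);m=(np.hypot(P[...,0]-.6,P[...,1]+.19)<.05)&(P[...,2]>.008);q=P[m];print(((q.min(0)+q.max(0))/2).round(4),np.ptp(q,0).round(3))
```

```text
w3 864 0.010278507446205842 (149.5421905517578, 159.00732421875) [ 0.4642 -0.3684] [(np.float64(0.14), np.float64(1.302)), (np.float64(0.011), np.float64(-0.168))]
t1 206 0.008724891232042675 (384.0, 216.5) [ 0.4599 -0.3533] [(np.float64(0.172), np.float64(-1.591)), (np.float64(0.098), np.float64(3.071))]
[101, 0, 63, 57, 1761] [132.1  26.7] [60.8 56.3] [ 0.4582 -0.2089  0.003 ] [ 0.462  -0.2112  0.013 ]
[224, 0, 54, 36, 1608] [250.5  17.5] [35. 53.] [ 0.5978 -0.1995  0.003 ] [ 0.5979 -0.2021  0.013 ]
[143, 109, 20, 68, 605] [152.4 142.4] [ 9.1 68.1] [ 0.4692 -0.3441  0.003 ] [ 0.4726 -0.343   0.013 ]
[233, 143, 43, 43, 666] [253.5 163.8] [42.7 41.3] [ 0.6012 -0.3723  0.003 ] [ 0.6013 -0.3704  0.013 ]
[500, 149, 12, 18, 175] [505.5 157.5] [17. 11.] [ 0.9325 -0.3636  0.003 ] [ 0.9241 -0.3619  0.013 ]
[232, 157, 14, 28, 265] [238.5 170.5] [13. 27.] [ 0.5811 -0.3813  0.003 ] [ 0.5817 -0.3792  0.013 ]
[415, 169, 97, 82, 3756] [464.2 209. ] [110.6  61.1] [ 0.8926 -0.4352  0.003 ] [ 0.8852 -0.4317  0.013 ]
[163, 317, 57, 37, 1493] [191. 335.] [36. 56.] [ 0.5017 -0.6478  0.003 ] [ 0.5043 -0.6389  0.013 ]
dish [array([ 0.5993, -0.1905,  0.016 ])]
[ 0.5977 -0.191   0.0168] [0.059 0.06  0.013]
```

Run:
```python
from h import *
t=np.load('t1.npy',allow_pickle=True).item();g=t['image'].min(2)
m=(g>110).astype(np.uint8);m[241:]=0;n,l,s,ce=cv2.connectedComponentsWithStats(m)
for (u,v) in ((286,220),(335,217),(130,211)):
    i=np.argmin(np.hypot(*(ce-[u,v]).T));mm=(l==i).astype(np.uint8)
    cnt=cv2.findContours(mm,0,2)[0][0];f=np.zeros_like(mm);cv2.drawContours(f,[cnt],-1,1,-1)
    vv,uu=np.nonzero(f);W=np.array([ray(t,a,b,.003)[:2] for a,b in zip(uu,vv)])
    mu=W.mean(0);ev,V=np.linalg.eigh(np.cov(W.T));print(mu.round(4),np.sqrt(ev*12).round(3),np.arctan2(V[1,1],V[0,1]))
    k=f.astype(bool)&(g<90);vv,uu=np.nonzero(k);print(' black',ray(t,uu.mean(),vv.mean(),.003).round(4))
a=pick((.464,-.368),1.302-np.pi/2,.004,.04,15,zup=.2,zlift=.12)
print(a)
c=cap('wrist');looks(c,'w4')
```

```text
[ 0.4549 -0.0448] [0.042 0.152] 1.7141370179536
 black [ 0.4552 -0.0479  0.003 ]
[ 0.4655 -0.2056] [0.076 0.079] 2.190941382198025
 black [nan nan nan]
[0.4919 0.4469] [0.086 0.087] -2.697425950444198
 black [0.4911 0.4488 0.003 ]
at t 14.65 tcp [ 0.464  -0.368   0.0041] w 0.04 F [ 0.1  0.3 -0.3]
grip t 15.19 tcp [ 0.4642 -0.3682  0.0044] w 0.011 F [-0.1  1.3  2.7]
lift t 16.07 tcp [ 0.4638 -0.3678  0.1197] w 0.0111 F [0.4 0.1 0.1]
-0.2687963267948965<stdin>:9: RuntimeWarning: Mean of empty slice.
  ret = ret.dtype.type(ret / rcount)
```

View pics/w4.png

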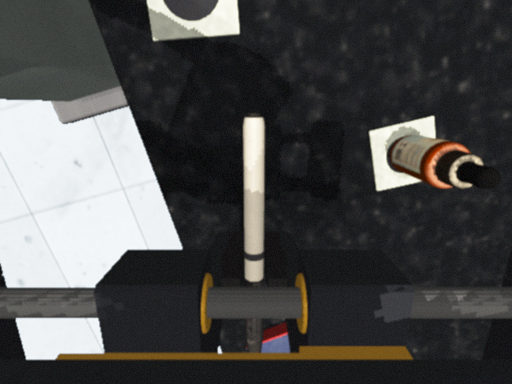

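Run:
```python
from h import *
place((.4549,-.0455),1.715-np.pi/2,.0078,.035,zup=.2)
# dish
a=pick((.598,-.191),0,.004,.085,10,zup=.2,zlift=.25)
c=cap('wrist');looks(c,'w5')
c=cap('top');looks(c,'t2')
```

```text
above t 17.38 tcp [ 0.4549 -0.0461  0.1995] w 0.011 F [-0.  -0.   0.1]
down t 18.83 tcp [ 0.4545 -0.0454  0.0072] w 0.0108 F [-0.1 -0.5 -0. ]
off t 20.51 tcp [ 0.4539 -0.0453  0.1983] w 0.0351 F [ 0.3  1.2 -0. ]
at t 23.47 tcp [ 0.5978 -0.191   0.0038] w 0.0848 F [ 0.5 -0.3  0. ]
grip t 23.96 tcp [ 0.5984 -0.1912  0.0045] w 0.06 F [0.2 0.  2.4]
lift t 25.36 tcp [ 0.5969 -0.1906  0.2479] w 0.0596 F [ 1.   0.  -0.1]
```

View pics/w5.png

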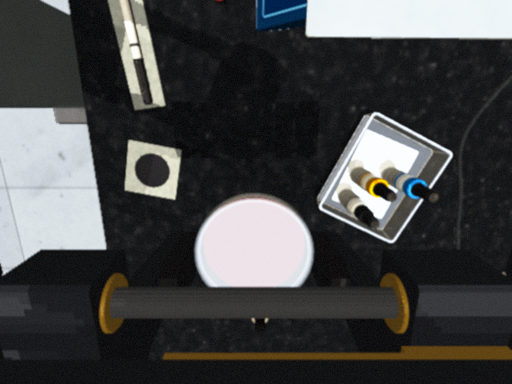

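View pics/t2.png

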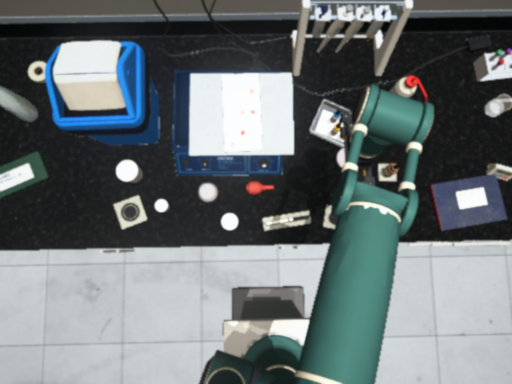

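Run:
```python
from h import *
c=np.load('top0.npy',allow_pickle=True).item();P=cloud(c)
print('balance z',P[80:170,190:290,2].max(),'bin',P[45:130,55:145,2].max(), P[125,60:145,0].min())
manip.move_pose((.5,.1,.25),rotA(.8))
place((.4915,.447),np.pi/2,.0078,.078,zup=.22)
c=cap('wrist');looks(c,'w6')
```

```text
balance z 1.286176807676163 bin 1.286176807676163 0.3790614494203892
above t 27.94 tcp [0.4922 0.4458 0.2201] w 0.0598 F [ 0.7 -0.1 -0.5]
down t 29.47 tcp [0.4911 0.4468 0.0071] w 0.06 F [-0.3 -0.   0.4]
off t 31.13 tcp [0.4906 0.4462 0.2178] w 0.0777 F [-0.2 -0.2 -0.9]
```

View pics/w6.png

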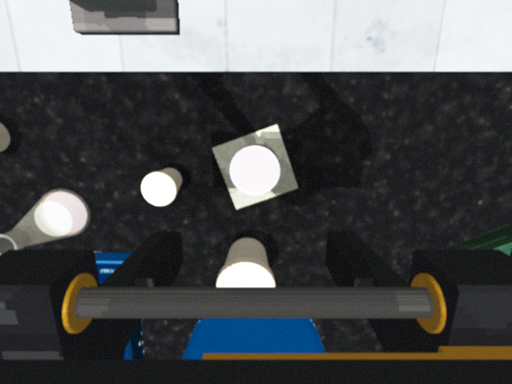

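Run:
```python
from h import *
c=np.load('w5.npy',allow_pickle=True).item()
g=c['image'].min(2);m=(g>110).astype(np.uint8);n,l,s,ce=cv2.connectedComponentsWithStats(m)
i=l[145,135];cnt=cv2.findContours((l==i).astype(np.uint8),0,2)[0][0];r=cv2.minAreaRect(cnt);print(s[i],r,ray(c,*r[0],.003).round(4))
k=np.zeros_like(m);cv2.drawContours(k,[cnt],-1,1,-1);vv,uu=np.nonzero((k>0)&(g<80));print('disc',ray(c,uu.mean(),vv.mean(),.003).round(4))
a=pick((.4505,.131),-.6,.041,.075,12,zup=.2,zlift=.2)
place((.461,-.201),0,.0448,.075,zup=.22)
c=cap('wrist');looks(c,'w7')
manip.move_pose((.45,.55,.3),rotA(np.pi/2))
c=cap('top');looks(c,'t3');st('end')
```

```text
[ 125  140   56   60 1754] ((151.55850219726562, 169.35470581054688), (56.760868072509766, 50.740779876708984), 10.619654655456543) [ 0.4588 -0.199   0.003 ]
disc [ 0.4588 -0.1998  0.003 ]
at t 34.06 tcp [0.4512 0.1312 0.0419] w 0.0747 F [0.1 0.9 0.4]
grip t 34.55 tcp [0.451  0.1312 0.0415] w 0.0504 F [-0.4  0.1  3.2]
lift t 35.61 tcp [0.4495 0.1308 0.1985] w 0.0504 F [-0.5  0.6 -1.4]
above t 36.87 tcp [ 0.4605 -0.2002  0.2187] w 0.0502 F [-0.3  1.2 -1. ]
down t 38.25 tcp [ 0.4606 -0.2009  0.0442] w 0.05 F [ 0.1 -0.1 -0.7]
off t 39.88 tcp [ 0.4607 -0.2009  0.2195] w 0.0748 F [-0.7 -0.3  0.2]
end t 42.64 tcp [0.4508 0.5491 0.3   ] w 0.075 F [ 0.4 -0.6  0.1]
```

View pics/w7.png

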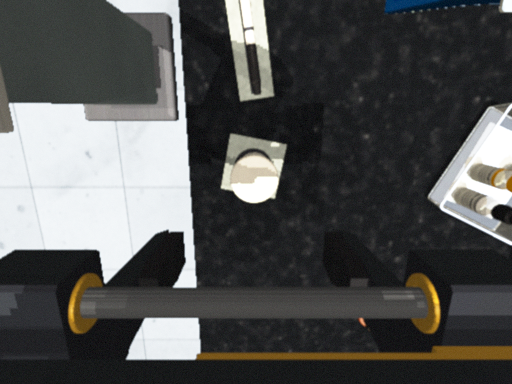

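View pics/t3.png

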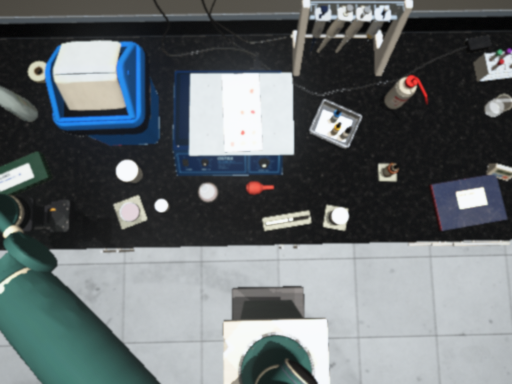

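Run:
```python
from h import *
def mid(nm,n,x,y,z0,z1,rr):
    c=np.load(nm+'.npy',allow_pickle=True).item();P=cloud(c)
    m=(np.hypot(P[...,0]-x,P[...,1]-y)<rr)&(P[...,2]>z0)&(P[...,2]<z1);q=P[m]
    print(nm,n,len(q),((q.min(0)+q.max(0))/2).round(4),np.ptp(q,0).round(3))
for nm in('t3','w7'): mid(nm,'cup pad .460 -.200',.46,-.2,.06,.075,.05)
mid('t3','bottle pad .603 -.373',.603,-.373,.09,.12,.04)
for nm in('t3','w6'): mid(nm,'dish pad .4915 .447',.4915,.447,.013,.03,.045)
mid('t3','flask was .5473 .2025',.547,.202,.09,.11,.04); mid('t3','bulb was .5694 .0421',.557,.05,.01,.06,.045)
c=np.load('t3.npy',allow_pickle=True).item();im=c['image']
# pen: white part vs pad via saturation
cv2.imwrite('pics/t3z.png',np.hstack([cv2.resize(im[200:240,a:a+60],None,fx=6,fy=6,interpolation=cv2.INTER_CUBIC) for a in (258,310)]))
c=np.load('w7.npy',allow_pickle=True).item();P=cloud(c)
m=(abs(P[...,0]-.455)<.06)&(abs(P[...,1]+.05)<.1)&(P[...,2]>.0095)&(P[...,2]<.03)
q=P[m][:,:2];e,V=np.linalg.eigh(np.cov(q.T));print('pen (partial) ',len(q),q.mean(0),np.sqrt(e*12),np.arctan2(V[1,1],V[0,1]))
w=np.load('w7.npy',allow_pickle=True).item()['image']
cv2.imwrite('pics/w7z.png',cv2.resize(w[0:210,200:310],None,fx=2.8,fy=2.8,interpolation=cv2.INTER_CUBIC))
# look at marker squarely
manip.move_pose((.455,-.09,.25),rotA(.3))
c=cap('wrist');looks(c,'w8');st('')
P=cloud(c)
m=(abs(P[...,0]-.455)<.05)&(abs(P[...,1]+.045)<.085)&(P[...,2]>.0095)&(P[...,2]<.03)
v,u=np.nonzero(m);r=cv2.minAreaRect(np.stack([u,v],1).astype(np.float32));W=np.array([ray(c,*b,.012)[:2] for b in cv2.boxPoints(r)])
print('pen',W.mean(0).round(4),[(np.linalg.norm(e).round(3),np.arctan2(e[1],e[0]).round(3)) for e in (W[1]-W[0],W[2]-W[1])])
```

```text
t3 cup pad .460 -.200 221 [ 0.4605 -0.2025  0.0664] [0.048 0.049 0.013]
w7 cup pad .460 -.200 1790 [ 0.4605 -0.2002  0.0646] [0.049 0.05  0.009]
t3 bottle pad .603 -.373 20 [ 0.6032 -0.372   0.0997] [0.012 0.011 0.014]
t3 dish pad .4915 .447 298 [0.4909 0.4436 0.0198] [0.059 0.059 0.013]
w6 dish pad .4915 .447 2009 [0.4894 0.4457 0.0174] [0.06  0.06  0.009]
t3 flask was .5473 .2025 35 [0.5481 0.2012 0.1015] [0.025 0.024 0.009]
t3 bulb was .5694 .0421 208 [0.5555 0.0421 0.0318] [0.038 0.069 0.027]
pen (partial)  911 [ 0.4573439  -0.06682085] [0.01044947 0.09228124] 1.7160448247669162
 t 44.98 tcp [ 0.4555 -0.0895  0.2502] w 0.0746 F [ 0.1 -0.8 -0.2]
pen [ 0.4539 -0.0453] [(np.float64(0.139), np.float64(1.708)), (np.float64(0.01), np.float64(0.147))]
```

View pics/w8.png

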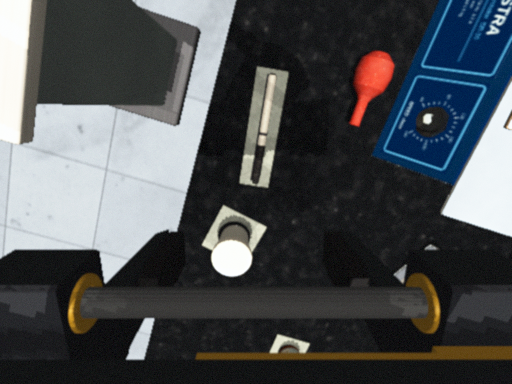

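Run:
```python
from h import *
for n in('top0','t3'):
    im=np.load(n+'.npy',allow_pickle=True).item()['image'].astype(int);m=(im[...,2]-im[...,1]>80);m[:175]=0;m[205:]=0;m[:,:235]=0;m[:,285:]=0
    v,u=np.nonzero(m);print(n,len(u),u.mean().round(2),v.mean().round(2))
order.close_job();st('closed')
```

```text
top0 205 257.17 187.25
t3 206 257.21 187.26
the job is handed in; nothing more can be done
the job is handed in; nothing more can be done
```

I put the dish, cup, bottle and marker each on its own pad, let go, and handed the job in after about 45 s on the robot clock. No verdict is reported, so the figures below are from my last camera checks.

| Thing | Distance from pad centre | Notes |
|---|---|---|
| Bottle | about 1–2 mm | upright; compared with the top camera's pad centre |
| Cup | about 1–3 mm | upright; the height reading matches the 64 mm cup standing on its pad |
| Dish | about 2–4 mm | flat |
| Marker | about 1 mm | in line with its strip to about 0.01 rad |

The flask reads within 2 mm of where it started. The red bulb's position in the top view is unchanged to under 0.1 pixel.

**Checks that disagreed:**
- **Pad and dish positions:** the top and wrist cameras differ by 2–3 mm on the bottle pad and the dish. That fits their stated 2 mm calibration and stays well inside the 10 mm limit.
- **Bulb depth reading:** the depth-based centre appeared to shift by 14 mm in x. The extent changed from 65 to 38 mm with the same number of points, so I took it as depth noise. The red colour check supports that.

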